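Reassemble a rugged cordless telephone handset on the repair rest

ROBOT

A 6-joint arm with a two-finger parallel gripper is mounted at the origin on the work surface. World frame = base frame: x ahead of the robot, y to its left, z up, the work surface at z = 0. Lengths are in m, angles in rad, forces in N, time in s.
With the tool pointing down it reaches from about 0.3 to 0.775 m from the base axis. Payload 14.6 kg.
Tool frame: the origin (TCP) lies at the very end of the fingers, on their centre line; the grasp point (between the pads) lies 19 mm behind it; z points along the fingers, y is the line along which they close (so a half turn about z gives the same grasp; the last joint's range is limited). The gripper opens to 94 mm and grips with 3 to 60 N. Pads are 16 mm wide; open, the fingers measure 119 mm over their backs; the gripper's body (75 mm by 177 mm) begins 78 mm behind the grasp point.
Start: joints at [1.263, 0.3, 1.521, -0, 1.321, -0.067], TCP at [0.131, 0.534, 0.205] pointing down, gripper open.
Joint ranges: [-3.03, 3.03], [-0.79, 2.21], [0.23, 2.52], [-1.04, 4.18], [0, 3.07], [-2.55, 2.55]. Speed limits (rad/s): [2.22, 2.22, 2.57, 3.14, 3.14, 3.14].

INTERFACE

Orientations are given as [roll, pitch, yaw] about the fixed x, y, z axes, in that order (R = Rz(yaw) Ry(pitch) Rx(roll)).
In Python, from station import ctrl gives the robot as it stands.
- The arm moves only by the shell command python3 -m pendant 'ROWS' [OPENING] [FORCE]. ROWS is JSON, a list of rows, each a list of 2 entries, a list of its own where there are three numbers: the shift along the world's x, y, z in cm, then the turn about the world's z in rad. A call has 1 to 20 rows; each row shifts and turns the commanded pose from where the row before left it; what a row does not reach is not made up. A row lasts 1/12 s, in which the tool goes at most 41.7 mm and 7.16 degrees, less where a joint would pass 70% of its speed; a pose out of reach is approached as far as the arm can. A call is refused whole if a number of a shift passes 4.17 or a number of a turn 0.125, either way. A call with a gripper value outside its range is refused whole. OPENING is the opening, from 0 (shut) to 1 (fully open), set as the call begins (- or left out, the last holds). The fingers move at their own pace and stop on an object; FORCE is the grip in N (left out, the last holds). Time passes only in rows, so rows that do not move let the fingers close. It gives the time, the measured TCP pose, the force, the opening and the grip force at its end, in the units of the state.
- ctrl.get_obs(): the state, without advancing time (a new reading comes with each control period).
- ctrl.camera(name): name is "scene" or "top" or "wrist"; returns a dict with "color" (420x560x3 uint8, red, green, blue), "intrinsics" (3x3 intrinsics, pixels), "camera_from_world" (4x4, takes a point from world to camera coordinates). Camera axes: x right, y down, z forward; pixel columns grow to the right and rows downward; lengths in m; the calibration is good to about 2 mm. The wrist camera is an equidistant fisheye: a pixel r from the principal point sees the ray r / f radians off the axis. A picture is of the moment at which its call begins. There is no depth.
- ctrl.hand_in(): hands the job in; it is judged then, once.
The state is a dict: "time_s": time; "qpos": joint angles; "joint_vel": joint speeds; "tau": joint torques, N m; "ee_pos": TCP position; "eef_rot": TCP orientation; "force": force on the tool from outside, world axes, zero at the start; "moment": the same for the moment, N m; "grip_width": finger opening in m; "grip_force": force on a finger pad.
Only numpy, scipy, OpenCV 4.12 (cv2) and the standard library are available. Lean on these libraries where they do the work, as an engineer would, in place of code of your own. Each camera call takes 0.05 s, during which the arm holds its last target. There are 200 camera calls.

TASK

Put this cordless telephone handset back together on the wooden repair rest: first lay the handset body back-side up between the four rubber corner blocks of the rest (either way round), then seat the round loudspeaker capsule fully in the round pocket, grille up, then the battery pack fully in the rectangular bay, and last set the long back cover, hollow side down, flush on the handset so that it closes over both. Leave the plug adapter and the small glass jar where they are.

Things in the scene. Friction and masses are not known exactly. Their poses are not given: they have to be found in the camera images.
- rest: Fixed repair rest: wooden plate 194 (x) x 100 (y) x 8 mm, z up; origin at the centre of its underside. Four black rubber L-shaped corner blocks rise to 20 mm above the underside and enclose a place of 164 x 68 mm for the handset body, centred on the origin (7 mm play each side). Between the blocks the long sides are open over the middle 126 mm: room for fingers.
- handset: Handset body, grey plastic, loose, lying back-side up: a slab 150 (x) x 54 (y) x 24 (z) mm; origin at the centre of its underside, z up. In its top are two pockets 9 mm deep: a rectangular bay towards -x and a round pocket towards +x, both with dark floors 15 mm above its underside. 0.16 kg.
- battery_bay (a point): Centre of the mouth of the rectangular bay, in the handset's top face (32 mm from the handset's centre towards its -x, 24 mm above its underside). The bay is 56 mm (handset x) x 38 mm (handset y), 9 mm deep. Axes as the handset's.
- capsule_pocket (a point): Centre of the mouth of the round pocket, in the handset's top face (44 mm from the handset's centre towards its +x, 24 mm above its underside). The pocket is 40 mm in diameter, 9 mm deep. Axes as the handset's.
- capsule: Loudspeaker capsule: an aluminium disc 30 mm in diameter and 20 mm high with a dark grille on top, loose, standing upright; origin at the centre of its underside. Seated, it stands 11 mm proud of the handset's top face. 0.04 kg.
- battery: Battery pack: a black block with a paper label, 46 (x) x 28 (y) x 20 (z) mm, loose; origin at the centre of its underside, z up; it may go in either way round. Seated, it stands 11 mm proud of the handset's top face. 0.06 kg.
- cover: Back cover: grey plastic cap 150 (x) x 54 (y) x 16 (z) mm, loose, lying hollow side down; origin at the centre of its lower rim plane, z up. Walls and top 3 mm thick, the hollow 144 x 48 mm, 13 mm deep. Same outline as the handset; fits either way round. It rests on the handset's top face, its rim 24 mm above the handset's underside. 0.05 kg.
- adapter: Bystander: black plug-in mains adapter, a block 56 (x) x 42 (y) x 30 (z) mm with two brass pins 19 mm long at its +x end; loose, origin at the centre of its underside. To be left alone.
- jar: Bystander: small glass jar with a steel lid, 42 mm in diameter, 45 mm high; loose, origin at the centre of its underside. To be left alone.
Things that resemble listed ones, but are neither listed nor needed, are in the scene too. What is shaped like the cover but red or yellow is not meant.

How it is judged:
On the way, in this order (a step that is already met when the one before it is completed fails the run):
1. the handset body lies in the rest, between the corner blocks (x of handset in the frame of rest between -0.012 and 0.012 m and y of handset in the frame of rest between -0.012 and 0.012 m and z of handset in the frame of rest below 0.011 m and angle between the x axis of handset and the x axis of rest, either way round below 0.2 rad and angle between handset's own z axis and vertical below 0.06 rad and contact force between handset and the fingers below 0.1 N and linear speed of handset below 0.02 m/s), for 0.2 s.
2. the loudspeaker capsule is seated in the round pocket (x of handset in the frame of rest between -0.012 and 0.012 m and y of handset in the frame of rest between -0.012 and 0.012 m and z of handset in the frame of rest below 0.011 m and angle between the x axis of handset and the x axis of rest, either way round below 0.2 rad and angle between handset's own z axis and vertical below 0.06 rad and horizontal distance between capsule and capsule_pocket below 0.008 m and z of capsule in the frame of handset between 0.012 and 0.018 m and angle between capsule's own z axis and vertical below 0.15 rad and contact force between capsule and the fingers below 0.1 N and linear speed of capsule below 0.02 m/s), for 0.2 s.
3. the battery pack is seated in the rectangular bay (x of handset in the frame of rest between -0.012 and 0.012 m and y of handset in the frame of rest between -0.012 and 0.012 m and z of handset in the frame of rest below 0.011 m and angle between the x axis of handset and the x axis of rest, either way round below 0.2 rad and angle between handset's own z axis and vertical below 0.06 rad and horizontal distance between capsule and capsule_pocket below 0.008 m and z of capsule in the frame of handset between 0.012 and 0.018 m and angle between each of capsule, battery's own z axis and vertical below 0.15 rad and horizontal distance between battery and battery_bay below 0.008 m and z of battery in the frame of handset between 0.012 and 0.018 m and contact force between battery and the fingers below 0.1 N and linear speed of battery below 0.02 m/s), for 0.2 s.
4. the cover lies flush on the handset (x of handset in the frame of rest between -0.012 and 0.012 m and y of handset in the frame of rest between -0.012 and 0.012 m and z of handset in the frame of rest below 0.011 m and angle between the x axis of handset and the x axis of rest, either way round below 0.2 rad and angle between each of handset, cover's own z axis and vertical below 0.06 rad and horizontal distance between capsule and capsule_pocket below 0.008 m and z of capsule in the frame of handset between 0.012 and 0.018 m and angle between each of capsule, battery's own z axis and vertical below 0.15 rad and horizontal distance between battery and battery_bay below 0.008 m and z of battery in the frame of handset between 0.012 and 0.018 m and x of cover in the frame of handset between -0.008 and 0.008 m and y of cover in the frame of handset between -0.008 and 0.008 m and z of cover in the frame of handset between 0.021 and 0.027 m and angle between the x axis of cover and the x axis of handset, either way round below 0.12 rad and contact force between cover and the fingers below 0.1 N and linear speed of cover below 0.02 m/s), for 0.2 s.
At the end, for the whole second after the job is handed in: Handset body flat in the rest (12 mm each way, 0.2 rad); capsule and battery upright on their pocket floors (8 mm; undersides 12 to 18 mm above the handset's underside); cover flush on the handset (8 mm each way, 0.12 rad, rim 21 to 27 mm above its underside); all released, at rest (all of step 4 and contact force between each of handset, capsule, battery and the fingers below 0.1 N and linear speed of each of handset, capsule, battery below 0.02 m/s); the robot touches nothing.
It fails at once if the plug adapter is moved by more than 30 mm (distance of adapter from where it was at the start of the episode above 0.03 m).
It fails at once if the glass jar is moved by more than 30 mm or knocked over (distance of jar from where it was at the start of the episode above 0.03 m or angle between jar's own z axis and vertical above 0.5 rad).
It also fails if it takes over 115 s, if anything falls off the work surface, if the arm or the gripper's body presses on something with over 40 N, if the wrist force passes 120 N, or if a joint passes its speed limit or range.

## Working session

There is one attempt and no reset: what is moved stays moved. The work goes in short steps, Python scripts to look and compute and a shell command to move; the robot and the scene stay as the last step left them, time stands still between calls to the robot, and variables do not carry over. Pictures are saved under pics/ and viewed, at most 17 in all, crops included, and the job is handed in when it is done.

```bash
mkdir -p pics; ls; cat > h.py <<'E'
from station import ctrl
import cv2, numpy as np
def shot(name, fn):
    c=ctrl.camera(name); cv2.imwrite('pics/'+fn+'.png',c['color'][:,:,::-1]); np.savez('pics/'+fn+'.npz',K=c['intrinsics'],T=c['camera_from_world']); return c
def ray(fn,u,v):
    d=np.load('pics/'+fn+'.npz');K,T=d['K'],d['T']
    a=np.array([(u-K[0,2])/K[0,0],(v-K[1,2])/K[1,1]])
    if 'wrist' in fn:
        r=np.hypot(*a); s=np.sin(r)/r if r>1e-9 else 1; dc=np.array([a[0]*s,a[1]*s,np.cos(r)])
    else: dc=np.array([a[0],a[1],1])
    R=T[:3,:3]; return -R.T@T[:3,3], R.T@(dc/np.linalg.norm(dc))
def atz(fn,u,v,z):
    o,d=ray(fn,u,v); return o+d*(z-o[2])/d[2]
def tri(f1,p1,f2,p2):
    o,d=ray(f1,*p1);q,e=ray(f2,*p2)
    s=np.linalg.lstsq(np.c_[d,-e],q-o,rcond=None)[0]; a,b=o+d*s[0],q+e*s[1]
    return (a+b)/2,np.linalg.norm(a-b)
def rect(cs):
    cs=np.array(cs); c=cs.mean(0); return c
E
python3 - <<'E'
from h import *
for n in ('scene','top'):
    c=shot(n,n+'0'); print(c['intrinsics'].tolist(), c['camera_from_world'].round(3).tolist())
print(ctrl.get_obs())
E
```

```text
pics
[[472.5512480411115, 0.0, 275.11202126135987], [0.0, 472.5512480411115, 202.2587244382104], [0.0, 0.0, 1.0]] [[0.732, 0.681, -0.001, -0.288], [0.577, -0.621, -0.531, -0.292], [-0.362, 0.388, -0.848, 1.273], [0.0, 0.0, 0.0, 1.0]]
[[456.1115038761026, 0.0, 278.3432981465961], [0.0, 456.1115038761026, 217.17233482746792], [0.0, 0.0, 1.0]] [[-0.025, -1.0, -0.002, -0.067], [-0.994, 0.025, -0.104, 0.47], [0.104, -0.0, -0.995, 1.192], [0.0, 0.0, 0.0, 1.0]]
{'time_s': 0.1, 'qpos': array([ 1.26334618e+00,  3.00426241e-01,  1.52153461e+00, -2.55752258e-05,
        1.32069629e+00, -6.65926702e-02]), 'joint_vel': array([ 0.00022216, -0.00071539, -0.00248213, -0.00044408, -0.00039174,
       -0.00034695]), 'tau': array([ 3.59284648e-03, -5.32638824e+01, -3.53291416e+01,  7.10881362e-02,
        2.33881292e-02, -4.07722027e-06]), 'ee_pos': array([0.13112645, 0.53389075, 0.20493059]), 'eef_rot': array([-3.14052888e+00, -4.61164375e-05,  2.90074149e+00]), 'force': array([-0.69476441, -0.55364871,  0.62858925]), 'moment': array([ 0.02577619,  0.0925951 , -0.01680958]), 'grip_force': 0.0, 'grip_width': 0.09349733058729874}
```

View pics/top0.png

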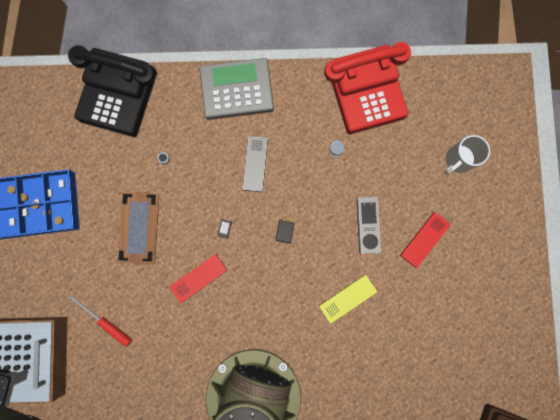

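View pics/scene0.png

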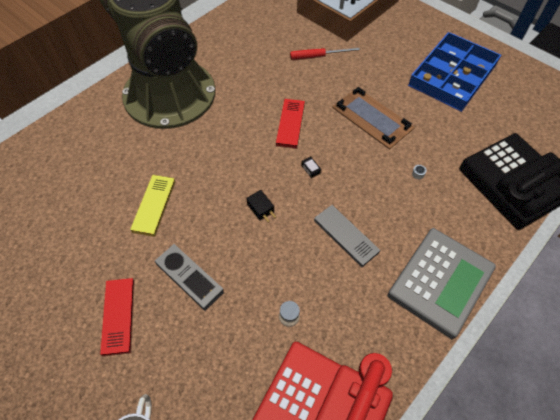

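Top view: handset (369,225), rest (139,227), battery (224,229), cover (255,163), capsule (163,158), adapter (285,232), jar (337,148). In the scene view the handset is at (189,277), with its round pocket at (174,262) and its bay at (201,287). The rest is at (373,117), the battery at (311,167), the cover at (346,236) and the capsule at (420,171).

```bash
python3 - <<'E'
from h import *
P={'handset':((369.5,225),(189,275)),'rest':((139,227.5),(373,116.5)),'battery':((224.5,228),(311.5,165)),'cover':((255.5,163.5),(346.5,235)),'capsule':((163,158),(420,170)),'adapter':((285,231.5),(261,203)),'jar':((337,148),(290,309)),'hs_round':((370.5,241.5),(174,261)),'hs_bay':((369,212.5),(201,287))}
for k,(a,b) in P.items():
    p,e=tri('top0',a,'scene0',b); print(k,p.round(3),round(e,4))
def ang(n,z,a,b):
    d=atz('top0',*b,z)-atz('top0',*a,z); print(n,np.degrees(np.arctan2(d[1],d[0])),np.linalg.norm(d))
ang('handset',.024,(371,252),(368,197.5)); ang('cover',.016,(254,190),(257,137)); ang('rest',.01,(137,262),(141,194))
a=cv2.imread('pics/top0.png')
t=[cv2.resize(a[v-38:v+38,u-38:u+38],(266,266),interpolation=cv2.INTER_CUBIC) for u,v in((369,225),(139,227),(224,229),(255,163),(163,158),(285,232))]
cv2.imwrite('pics/mos.png',np.vstack([np.hstack(t[:3]),np.hstack(t[3:])]))
E
```

```text
handset [ 0.443 -0.319  0.021] 0.0064
rest [0.454 0.3   0.007] 0.0066
battery [0.445 0.067 0.02 ] 0.0048
cover [ 0.62  -0.019  0.01 ] 0.0044
capsule [0.641 0.233 0.016] 0.005
adapter [ 0.431 -0.093  0.023] 0.0066
jar [ 0.649 -0.238  0.045] 0.0056
hs_round [ 0.398 -0.319  0.025] 0.0051
hs_bay [ 0.478 -0.319  0.016] 0.0082
handset 0.503644979196302 0.14565057090380995
cover -4.335674182804254 0.1468370088592598
rest -2.994923311556733 0.18375155952886243
```

View pics/mos.png

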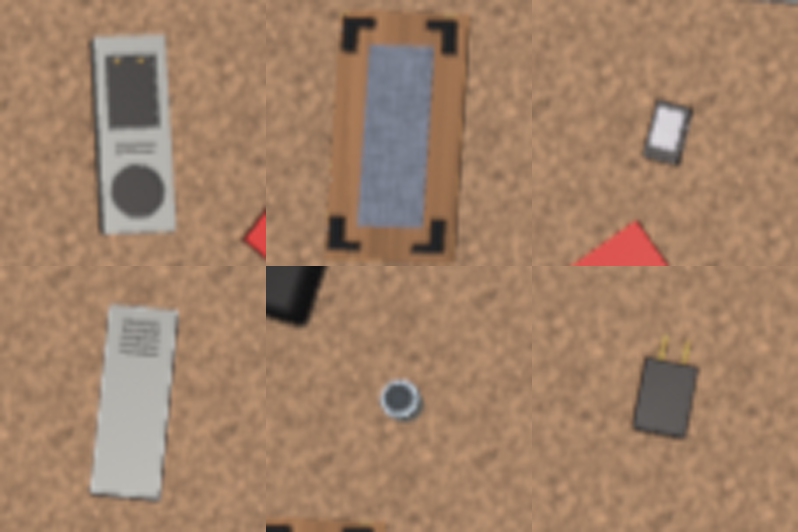

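The mosaic shows the handset's bay at the far (+x) end and its round pocket at the near end. The rest, cover and battery are turned by about -5°, -7° and -13°. I'm heading over the rest for a close look.

```bash
python3 -m pendant '[[[3.2,-2.3,0.5],0.0155],[[3.2,-2.3,0.5],0.0155],[[3.2,-2.3,0.5],0.0155],[[3.2,-2.3,0.5],0.0155],[[3.2,-2.3,0.5],0.0155],[[3.2,-2.3,0.5],0.0155],[[3.2,-2.3,0.5],0.0155],[[3.2,-2.3,0.5],0.0155],[[3.2,-2.3,0.5],0.0155],[[3.2,-2.3,0],0.0155],[[0,0,0],0],[[0,0,0],0],[[0,0,0],0]]' 1 20
python3 - <<'E'
from h import *
c=shot('wrist','wrist1'); print(c['intrinsics'],c['camera_from_world'].round(3))
E
```

```text
time_s: 1.18
ee_pos: [0.4508, 0.3042, 0.2501]
eef_rot: [-3.141, -0.001, 3.055]
force: [0.3, 0.2, 0.0]
grip_width: 0.0944
grip_force: 0.0
[[325.1922621    0.         283.03929608]
 [  0.         325.1922621  206.59062957]
 [  0.           0.           1.        ]] [[ 0.087  0.996 -0.    -0.342]
 [ 0.97  -0.084  0.23  -0.444]
 [ 0.229 -0.02  -0.973  0.336]
 [ 0.     0.     0.     1.   ]]
```

View pics/wrist1.png

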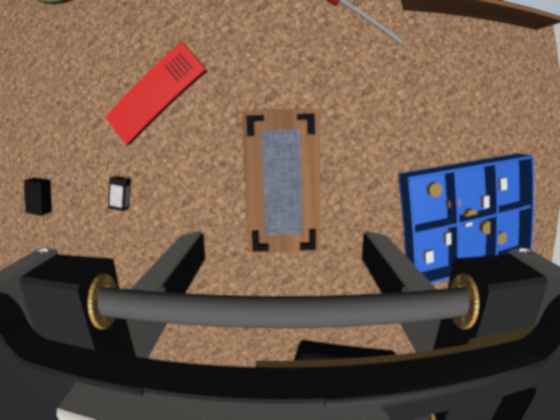

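Wrist view: rest block outer corners at (247,115), (313,113), (316,249), (253,250), and the battery at (119,193). Next stop is the handset.

```bash
python3 -m pendant '[[[0,-3.9,0],0.007],[[0,-3.9,0],0.007],[[0,-3.9,0],0.007],[[0,-3.9,0],0.007],[[0,-3.9,0],0.007],[[0,-3.9,0],0.007],[[0,-3.9,0],0.007],[[0,-3.9,0],0.007],[[0,-3.9,0],0.007],[[0,-3.9,0],0.007],[[0,-3.9,0],0.007],[[0,-3.9,0],0.007],[[0,-3.9,0],0.007],[[0,-3.9,0],0.007],[[0,-3.9,0],0.007],[[0,-3.9,0],0.007],[[0,0,0],0],[[0,0,0],0]]'
python3 - <<'E'
from h import *
c=shot('wrist','wrist2')
q=np.array([atz('wrist1',*p,.02) for p in ((247,115),(313,113),(316,249),(253,250))]); print(q.round(4),q.mean(0))
for a,b in((0,3),(1,2),(0,1),(3,2)):
    d=q[b]-q[a]; print(np.degrees(np.arctan2(d[1],d[0])),np.linalg.norm(d))
print('rest tri',tri('wrist1',(281.5,182),'top0',(138.5,227.5)), 'bat',tri('wrist1',(118.5,192),'top0',(224,227.5)))
E
```

```text
time_s: 2.73
ee_pos: [0.4512, -0.32, 0.2499]
eef_rot: [3.141, -0.001, -3.116]
force: [0.2, 0.1, -0.1]
grip_width: 0.0943
grip_force: 0.0
[[0.3587 0.2665 0.02  ]
 [0.3634 0.3487 0.02  ]
 [0.5419 0.3403 0.02  ]
 [0.5359 0.2556 0.02  ]] [0.4499653  0.30276026 0.02      ]
-3.507364735888596 0.17758819705741663
-2.7076030682459655 0.17863597470759626
86.69334123923966 0.08235347219732121
85.99165599937837 0.08484961510149676
rest tri (array([ 0.45140167,  0.30169122, -0.00139946]), np.float64(0.0013751221519841842)) bat (array([0.44259892, 0.06780778, 0.01032448]), np.float64(0.0051148234261454975))
```

View pics/wrist2.png

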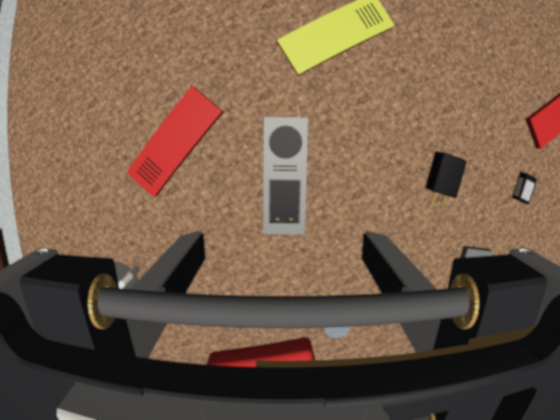

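Wrist view: handset top corners at (264,118), (308,118), (305,234), (264,234). It is almost parallel to the tool.

```bash
python3 - <<'E'
from h import *
q=np.array([atz('wrist2',*p,.024) for p in ((264,118),(308,118),(305,234),(264,234))]); print(q.round(4),q.mean(0))
for a,b in((0,3),(1,2),(0,1),(3,2)):
    d=q[b]-q[a]; print(np.degrees(np.arctan2(d[1],d[0])),np.linalg.norm(d))
print(tri('wrist2',(285.5,142),'top0',(331+137/3.5,187+191/3.5)))
print(tri('wrist2',(285,201.5),'top0',(331+132/3.5,187+92/3.5)))
E
```

```text
[[ 0.3676 -0.3457  0.024 ]
 [ 0.3662 -0.2915  0.024 ]
 [ 0.5153 -0.2898  0.024 ]
 [ 0.5167 -0.3435  0.024 ]] [ 0.44145248 -0.31763723  0.024     ]
0.8622313220233103 0.14905202620088193
0.6629952265955968 0.14917929846167965
91.52853134404205 0.05424232601267175
91.40019778072632 0.05372228231853897
(array([ 0.39646504, -0.31859467,  0.03360516]), np.float64(0.00038475591756777493))
(array([ 0.47040795, -0.31757054,  0.03570179]), np.float64(0.0011836488279251425))
```

Sizes agree with the given ones (149 x 54 mm). I'll descend and grasp at the handset's centre.

```bash
python3 -m pendant '[[[-1.0,0.24,-3.5],0],[[0,0,-3.9],0],[[0,0,-3.9],0],[[0,0,-3.9],0],[[0,0,-3.9],0],[[0,0,-3],0],[[0,0,-1.6],0],[[0,0,-0.8],0],[[0,0,0],0]]' 1 25 && python3 -m pendant '[[[0,0,0],0],[[0,0,0],0],[[0,0,0],0],[[0,0,0],0],[[0,0,0],0],[[0,0,0],0],[[0,0,0],0],[[0,0,0],0]]' 0 25
```

```text
time_s: 3.53
ee_pos: [0.4412, -0.3157, 0.0046]
eef_rot: [3.14, -0.001, -3.114]
force: [-0.6, 0.2, 0.7]
grip_width: 0.0937
grip_force: 0.0
time_s: 4.2
ee_pos: [0.4412, -0.3176, 0.0057]
eef_rot: [-3.141, 0.0, -3.116]
force: [-0.9, 1.5, 3.9]
grip_width: 0.0535
grip_force: 25.0
```

```bash
python3 -m pendant '[[[0,0,1],0],[[0,0,2],0],[[0,0,3.5],0],[[0,0,3.5],0],[[0,1.9,0],-0.005],[[0.05,3.5,0],-0.005],[[0.05,3.8,0],-0.005],[[0.05,3.8,0],-0.005],[[0.05,3.8,0],-0.005],[[0.05,3.8,0],-0.005],[[0.05,3.8,0],-0.005],[[0.05,3.8,0],-0.005],[[0.05,3.8,0],-0.005],[[0.05,3.8,0],-0.005],[[0.05,3.8,0],-0.005],[[0.05,3.8,0],-0.005],[[0.05,3.8,0],-0.005],[[0.05,3.8,0],-0.006],[[0.05,3.8,0],-0.006],[[0.05,3.8,0],-0.006]]' && python3 -m pendant '[[[0.05,2.5,0],0],[[0.05,1.0,0],0],[[0,0,0],0],[[0,0,0],0]]'
python3 - <<'E'
from h import *
shot('wrist','wrist3')
E
```

```text
time_s: 5.87
ee_pos: [0.4482, 0.2705, 0.106]
eef_rot: [3.142, 0.0, 3.085]
force: [1.0, -0.6, -0.3]
grip_width: 0.054
grip_force: 24.9
time_s: 6.2
ee_pos: [0.4495, 0.3029, 0.1054]
eef_rot: [-3.141, -0.0, 3.085]
force: [-0.0, -0.1, -1.5]
grip_width: 0.0536
grip_force: 24.9
```

View pics/wrist3.png

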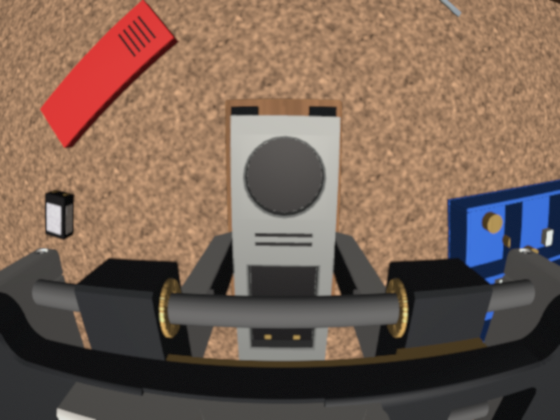

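The handset hangs level over the rest: near edge at (231..340,117), rest blocks visible behind it at (231..336,107), so it is centred. I'll lower it and release.

```bash
python3 -m pendant '[[[0,0,-2.5],0],[[0,0,-2.5],0],[[0,0,-2],0],[[0,0,-1],0],[[0,0,-0.6],0],[[0,0,-0.3],0],[[0,0,-0.15],0],[[0,0,0],0]]' && python3 -m pendant '[[[0,0,0],0],[[0,0,0],0],[[0,0,0],0],[[0,0,0],0],[[0,0,0],0],[[0,0,0],0]]' 1 && python3 -m pendant '[[[0,0,2],0],[[0,0,3.5],0],[[0,0,4],0],[[0,0,4],0],[[0,0,4],0],[[0,0,4],0],[[0,0,0],0],[[0,0,0],0]]'
python3 - <<'E'
from h import *
shot('wrist','wrist4')
E
```

```text
time_s: 6.92
ee_pos: [0.4501, 0.3035, 0.0157]
eef_rot: [3.141, 0.001, 3.085]
force: [-0.0, -0.0, -1.3]
grip_width: 0.0537
grip_force: 24.9
time_s: 7.42
ee_pos: [0.4497, 0.3036, 0.0151]
eef_rot: [3.142, 0.0, 3.085]
force: [0.0, 0.7, -0.3]
grip_width: 0.0905
grip_force: 0.0
time_s: 8.08
ee_pos: [0.4502, 0.3039, 0.2319]
eef_rot: [3.139, 0.003, 3.085]
force: [-1.1, 1.0, -1.3]
grip_width: 0.0941
grip_force: 0.0
```

View pics/wrist4.png

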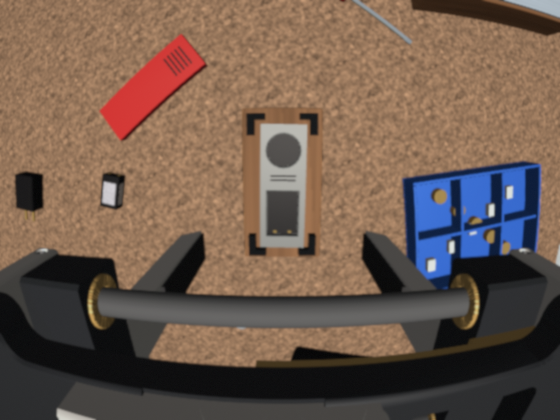

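The handset lies between all four blocks, round pocket at (283,151) and bay at (282.5,213). Now over to the capsule.

```bash
python3 -m pendant '[[[3.8,-1.4,0],0],[[3.8,-1.4,0],0],[[3.8,-1.4,0],0],[[3.8,-1.4,0],0],[[3.8,-1.4,0],0],[[0,0,0],0],[[0,0,0],0]]'
python3 - <<'E'
from h import *
shot('wrist','wrist5')
for n,p in (('pocket',(283,151)),('bay',(282.5,213))): print(n, atz('wrist4',*p,.023))
q=np.array([atz('wrist4',*p,.032) for p in ((260,124),(307,124),(307,248),(261,248))]);print(q,q.mean(0))
print('rest',np.array([atz('wrist4',*p,.02) for p in ((247,115),(317,114),(315,255),(251,255))]).mean(0))
E
```

```text
time_s: 8.72
ee_pos: [0.6402, 0.2323, 0.2259]
eef_rot: [-3.14, -0.005, 3.083]
force: [-0.3, 0.2, -0.6]
grip_width: 0.0939
grip_force: 0.0
pocket [0.40713995 0.30623851 0.023     ]
bay [0.48306655 0.30127748 0.023     ]
[[0.37345972 0.28156499 0.032     ]
 [0.37654146 0.33571815 0.032     ]
 [0.52748473 0.32925787 0.032     ]
 [0.52415109 0.27211005 0.032     ]] [0.45040925 0.30466276 0.032     ]
rest [0.45156694 0.30310966 0.02      ]
```

View pics/wrist5.png

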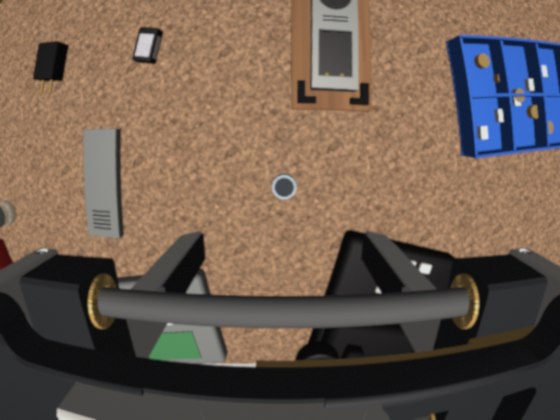

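Capsule at (284.5,187), radius about 12 px. The black phone's nearest corner, at (350,232), stays clear of the gripper.

```bash
python3 - <<'E'
from h import *
print(atz('wrist5',284.5,187,.02), tri('wrist5',(284.5,187),'top0',(125+134/3.5,120+133/3.5)), np.linalg.norm(atz('wrist5',272,187,.02)-atz('wrist5',297,187,.02)))
q=np.array([atz('wrist5',*p,.016) for p in ((84,129),(119,129),(122,237),(88,235))]);print(q.round(4),q.mean(0))
q=np.array([atz('wrist5',*p,.02) for p in ((140,28),(161,33),(154,62),(133,57))]);print(q.round(4),q.mean(0))
E
```

```text
[0.63847519 0.2332265  0.02      ] (array([0.64121449, 0.23306077, 0.00496385]), np.float64(0.00041743783550455806)) 0.030031676091301085
[[ 0.5397 -0.0331  0.016 ]
 [ 0.5479  0.0239  0.016 ]
 [ 0.6933  0.0058  0.016 ]
 [ 0.6888 -0.0529  0.016 ]] [ 0.61741074 -0.01404388  0.016     ]
[[0.4189 0.0622 0.02  ]
 [0.4321 0.0915 0.02  ]
 [0.4694 0.0813 0.02  ]
 [0.4571 0.0519 0.02  ]] [0.4443868  0.07170204 0.02      ]
```

```bash
python3 -m pendant '[[[-0.1,0.1,-3.5],0],[[0,0,-3.9],0],[[0,0,-3.9],0],[[0,0,-3.9],0],[[0,0,-3.2],0],[[0,0,-1.8],0],[[0,0,-0.9],0],[[0,0,-0.4],0],[[0,0,0],0]]' 0.65 15 && python3 -m pendant '[[[0,0,0],0],[[0,0,0],0],[[0,0,0],0],[[0,0,0],0],[[0,0,0],0],[[0,0,0],0],[[0,0,0],0]]' 0 15
```

```text
time_s: 9.52
ee_pos: [0.6382, 0.2351, 0.0153]
eef_rot: [3.141, 0.0, 3.086]
force: [0.3, 0.1, -0.0]
grip_width: 0.0611
grip_force: 0.0
time_s: 10.1
ee_pos: [0.6388, 0.2345, 0.0153]
eef_rot: [3.141, 0.0, 3.085]
force: [-1.4, -0.9, 3.8]
grip_width: 0.028
grip_force: 15.0
```

Width reads 28 mm instead of 30 and the tool is 5 mm higher than planned, so I'll look before lifting.

```bash
python3 - <<'E'
from h import *
c=shot('wrist','wrist6'); a=c['color'][:,:,::-1]; b=shot('scene','scene6')['color'][:,:,::-1]
x=cv2.resize(a[140:280,190:380],(570,420),interpolation=3)
y=cv2.resize(b[120:225,370:428],(232,420),interpolation=3)
cv2.imwrite('pics/m6.png',np.hstack([x,y]))
E
```

```text
(no output)
```

View pics/m6.png

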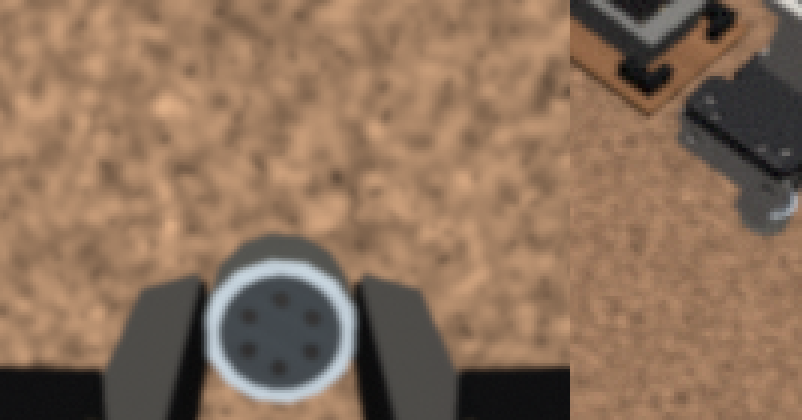

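The capsule stands upright between the pads, top centre at crop (281,330). I'll reopen, go 5 mm lower and grip again.

```bash
python3 -m pendant '[[[0,0,0],0],[[0,0,0],0],[[0,0,0],0],[[0,0,-0.5],0],[[0,0,0],0],[[0,0,0],0]]' 0.6 && python3 -m pendant '[[[0,0,0],0],[[0,0,0],0],[[0,0,0],0],[[0,0,0],0],[[0,0,0],0],[[0,0,0],0],[[0,0,0],0]]' 0 15
```

```text
time_s: 10.7
ee_pos: [0.6384, 0.2344, 0.0093]
eef_rot: [-3.141, -0.001, 3.085]
force: [-0.1, 0.4, -0.3]
grip_width: 0.0562
grip_force: 0.0
time_s: 11.28
ee_pos: [0.6387, 0.2345, 0.01]
eef_rot: [3.142, 0.0, 3.085]
force: [-0.2, 0.1, -0.0]
grip_width: 0.0283
grip_force: 15.0
```

```bash
python3 -m pendant '[[[0,0,1],0],[[0,0,3],0],[[0,0,4],0],[[-2,0.6,0],0],[[-3.8,1.2,0],0],[[-3.8,1.2,0],0],[[-3.8,1.2,0],0],[[-3.8,1.2,0],0],[[-3.8,1.2,0],0],[[-2,0.6,0],0],[[-0.2,0.03,0],0],[[0,0,0],0],[[0,0,0],0]]'
python3 - <<'E'
from h import *
c=shot('wrist','wrist7'); cv2.imwrite('pics/m7.png',cv2.resize(c['color'][130:340,150:430,::-1],(800,600),interpolation=3))
E
```

```text
time_s: 12.37
ee_pos: [0.4075, 0.3069, 0.0906]
eef_rot: [3.141, 0.001, 3.085]
force: [-0.5, -0.1, 0.1]
grip_width: 0.0282
grip_force: 15.0
```

View pics/m7.png

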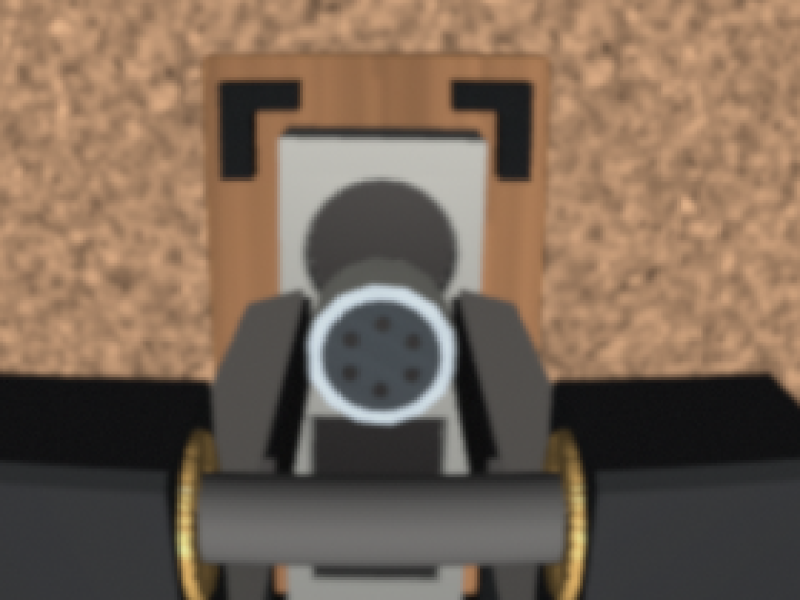

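```bash
python3 - <<'E'
from h import *
f=lambda u,v,z: atz('wrist7',150+u*.35,130+v*.35,z)
print('pocket',f(381,251,.032),'far edge',f(381,178,.032),'L/R',f(305,248,.032),f(457,248,.032)); print('capsule',f(381,354,.1006), f(306,354,.1006)-f(457,354,.1006))
E
```

```text
pocket [0.40483165 0.30679672 0.032     ] far edge [0.38517367 0.307917   0.032     ] L/R [0.40287023 0.28670159 0.032     ] [0.40518331 0.32698908 0.032     ]
capsule [0.40684079 0.30657255 0.1006    ] [-0.00169875 -0.02947295  0.        ]
```

Pocket at (0.405, 0.307), capsule at (0.407, 0.307): a 2 mm correction in x, then down.

```bash
python3 -m pendant '[[[-0.2,0,-1.5],0],[[0,0,-1.8],0],[[0,0,-1.2],0],[[0,0,-0.6],0],[[0,0,-0.4],0],[[0,0,-0.2],0],[[0,0,0],0],[[0,0,0],0]]' && python3 -m pendant '[[[0,0,0],0],[[0,0,0],0],[[0,0,0],0],[[0,0,0],0],[[0,0,0],0]]' 0.6
```

```text
time_s: 13.08
ee_pos: [0.4052, 0.3069, 0.0335]
eef_rot: [3.141, 0.001, 3.084]
force: [0.5, -0.0, -0.9]
grip_width: 0.0281
grip_force: 15.0
time_s: 13.5
ee_pos: [0.4047, 0.3069, 0.033]
eef_rot: [3.141, 0.0, 3.085]
force: [-0.1, -0.0, -0.1]
grip_width: 0.0555
grip_force: 0.0
```

```bash
python3 -m pendant '[[[0,0,2],0],[[0,0,4],0],[[0,0,4],0],[[0,0,4],0],[[0,0,3],0],[[0.6,-3.9,0],-0.033],[[0.6,-3.9,0],-0.033],[[0.7,-3.9,0],-0.033],[[0.7,-3.9,0],-0.033],[[0.7,-3.9,0],-0.033],[[0.6,-3.9,0],-0.035],[[0,-0.4,0],0],[[0,0,0],0],[[0,0,0],0]]'
python3 - <<'E'
from h import *
c=shot('wrist','wrist8'); cv2.imwrite('pics/m8.png',cv2.resize(c['color'][60:270,210:490,::-1],(800,600),interpolation=3))
E
```

```text
time_s: 14.67
ee_pos: [0.4436, 0.0691, 0.203]
eef_rot: [3.141, 0.0, 2.884]
force: [-0.2, 0.1, 0.2]
grip_width: 0.0563
grip_force: 0.0
```

View pics/m8.png

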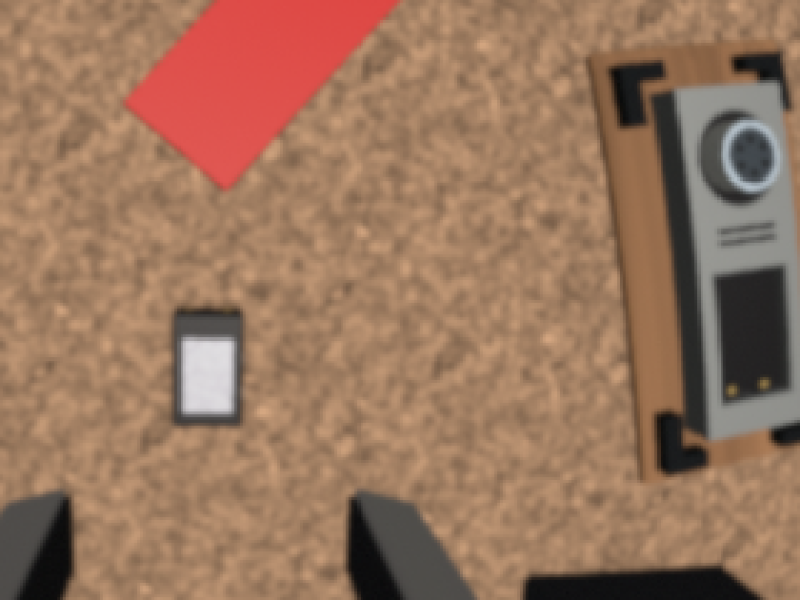

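The capsule is seated in its pocket (crop (745,158)). The battery's top corners are at crop (175,312), (242,312), (242,424), (174,424), square to the tool.

```bash
python3 - <<'E'
from h import *
f=lambda u,v,z: atz('wrist8',210+u*.35,60+v*.35,z)
q=np.array([f(*p,.02) for p in((175,312),(242,312),(242,424),(174,424))]); print(q.mean(0),np.linalg.norm(q-np.roll(q,1,0),axis=1)); d=q[2]-q[1]; print(np.arctan2(d[1],d[0]))
print(tri('wrist8',(210+208*.35,60+368*.35),'top0',(224,227.5)), tri('wrist8',(210+208*.35,60+368*.35),'wrist1',(118.5,192)))
E
```

```text
[0.44115272 0.06886337 0.02      ] [0.04513161 0.02623982 0.04512739 0.02727567]
-0.2505218249965845
(array([0.44492218, 0.06848899, 0.00221052]), np.float64(0.0020847906333363343)) (array([0.44102879, 0.0685604 , 0.01207585]), np.float64(0.002462544806981982))
```

```bash
python3 -m pendant '[[[-0.2,0,-3.4],0],[[0,0,-3.9],0],[[0,0,-3.9],0],[[0,0,-3.5],0],[[0,0,-2.5],0],[[0,0,-1.3],0],[[0,0,-0.6],0],[[0,0,-0.2],0],[[0,0,0],0]]' && python3 -m pendant '[[[0,0,0],0],[[0,0,0],0],[[0,0,0],0],[[0,0,0],0],[[0,0,0],0],[[0,0,0],0]]' 0 15
```

```text
time_s: 15.47
ee_pos: [0.4419, 0.0696, 0.0103]
eef_rot: [3.141, 0.0, 2.886]
force: [-0.0, -1.2, 0.2]
grip_width: 0.0564
grip_force: 0.0
time_s: 15.97
ee_pos: [0.4419, 0.0688, 0.0103]
eef_rot: [3.141, 0.001, 2.885]
force: [-1.3, 0.1, 5.6]
grip_width: 0.0278
grip_force: 15.0
```

```bash
python3 -m pendant '[[[0,0,1],0],[[0,0,3],0],[[0,0,4],0],[[0.3,2.0,0],0.02],[[0.6,3.6,0],0.03],[[0.6,3.8,0],0.03],[[0.6,3.8,0],0.03],[[0.6,3.8,0],0.03],[[0.6,3.8,0],0.03],[[0.5,2.0,0],0.03],[[0.2,0.5,0],0],[[0,0,0],0],[[0,0,0],0]]'
python3 - <<'E'
from h import *
c=shot('wrist','wrist9'); cv2.imwrite('pics/m9.png',cv2.resize(c['color'][130:340,150:430,::-1],(800,600),interpolation=3))
E
```

```text
time_s: 17.05
ee_pos: [0.4814, 0.301, 0.09]
eef_rot: [-3.141, -0.0, 3.084]
force: [-0.8, 0.7, -0.3]
grip_width: 0.0281
grip_force: 15.0
```

View pics/m9.png

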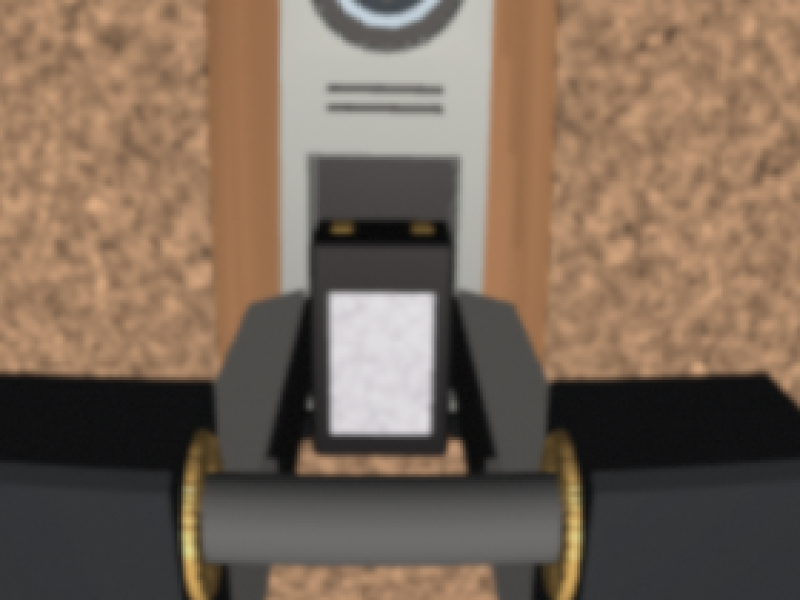

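Battery squarely aligned above the bay: bay near edge at crop rows 157 (u 309..460), battery top (312..452, 242..452).

```bash
python3 - <<'E'
from h import *
f=lambda u,v,z: atz('wrist9',150+u*.35,130+v*.35,z)
e=(f(309,157,.032)+f(460,157,.032))/2; c=e+.028*np.array([np.cos(-.055),np.sin(-.055),0])
print('bay c',c,np.linalg.norm(f(309,157,.032)-f(460,157,.032)))
q=np.array([f(*p,.0997) for p in((312,242),(451,242),(446,452),(317,452))]); print('bat',q.mean(0),q)
E
```

```text
bay c [0.48141683 0.30173165 0.032     ] 0.03912131782795267
bat [0.48052187 0.30085733 0.0997    ] [[0.45760192 0.28903088 0.0997    ]
 [0.45912041 0.31523435 0.0997    ]
 [0.50344607 0.31272166 0.0997    ]
 [0.50191909 0.28644241 0.0997    ]]
```

```bash
python3 -m pendant '[[[0.1,0.1,-1.5],0],[[0,0,-1.8],0],[[0,0,-1.2],0],[[0,0,-0.6],0],[[0,0,-0.4],0],[[0,0,-0.15],0],[[0,0,0],0],[[0,0,0],0]]' && python3 -m pendant '[[[0,0,0],0],[[0,0,0],0],[[0,0,0],0],[[0,0,0],0],[[0,0,0],0]]' 0.6
```

```text
time_s: 17.77
ee_pos: [0.483, 0.3029, 0.0341]
eef_rot: [3.141, 0.001, 3.085]
force: [0.0, -0.2, 0.5]
grip_width: 0.0277
grip_force: 15.0
time_s: 18.18
ee_pos: [0.4827, 0.3029, 0.0335]
eef_rot: [3.141, 0.0, 3.085]
force: [-0.3, -0.4, -0.2]
grip_width: 0.0556
grip_force: 0.0
```

```bash
python3 -m pendant '[[[0,0,2],0],[[0,0,4],0],[[0,0,4],0],[[0,0,4],0],[[0,0,4],0],[[1.5,-3.5,0],-0.008],[[1.5,-3.5,0],-0.008],[[1.5,-3.5,0],-0.008],[[1.5,-3.5,0],-0.008],[[1.5,-3.5,0],-0.008],[[1.5,-3.5,0],-0.008],[[1.5,-3.5,0],-0.008],[[1.5,-3.5,0],-0.007],[[1.4,-3.7,0],-0.007],[[0,0,0],0],[[0,0,0],0]]' 1 12
python3 - <<'E'
from h import *
c=shot('wrist','wrist10'); cv2.imwrite('pics/m10.png',cv2.resize(c['color'][60:270,210:490,::-1],(800,600),interpolation=3))
E
```

```text
time_s: 19.52
ee_pos: [0.6168, -0.0158, 0.213]
eef_rot: [3.142, -0.001, 3.012]
force: [0.1, 0.4, 0.1]
grip_width: 0.094
grip_force: 0.0
```

View pics/m10.png

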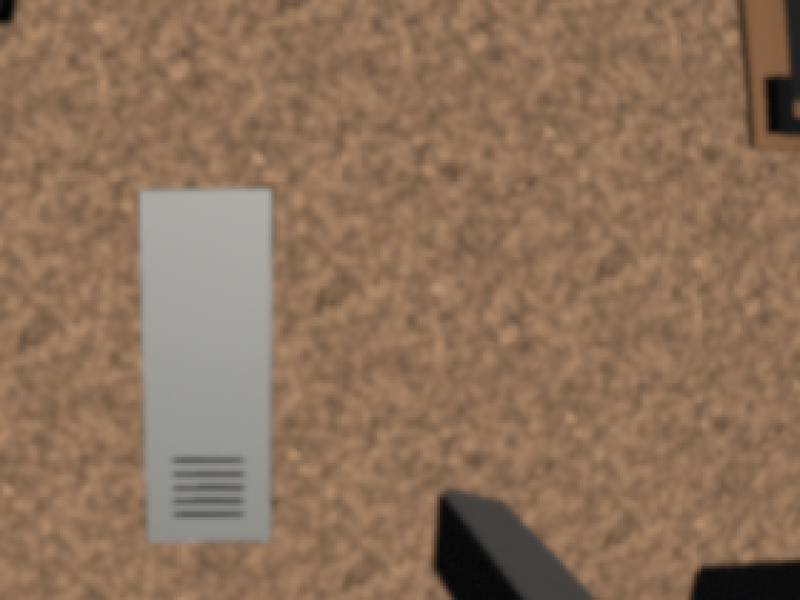

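Cover top corners at crop (139,190), (271,188), (271,541), (148,541).

```bash
python3 - <<'E'
from h import *
f=lambda u,v,z: atz('wrist10',210+u*.35,60+v*.35,z)
q=np.array([f(*p,.016) for p in((139,190),(271,188),(271,541),(148,541))]); print(q,q.mean(0),np.linalg.norm(q-np.roll(q,1,0),axis=1))
for a,b in((0,3),(1,2)): d=q[b]-q[a]; print(np.arctan2(d[1],d[0]))
for p,t in (((139,190),None),((271,188),None),((271,541),None),((148,541),None)): pass
print(tri('wrist10',(210+209*.35,60+488*.35),'top0',(217+140/3.5,125+(338-266)/3.5)))
E
```

```text
[[ 5.40547785e-01 -3.46924177e-02  1.60000000e-02]
 [ 5.46645322e-01  1.79298214e-02  1.60000000e-02]
 [ 6.95053508e-01  4.85051749e-04  1.60000000e-02]
 [ 6.88153584e-01 -5.22427903e-02  1.60000000e-02]] [ 0.61760005 -0.01713008  0.016     ] [0.14864551 0.05297433 0.14942995 0.05317738]
-0.11834468773479573
-0.11700893831974755
(array([ 0.67301962, -0.02426053, -0.00418047]), np.float64(0.0020591779440097134))
```

```bash
python3 -m pendant '[[[0.1,-0.13,-3.5],0.01],[[0,0,-3.9],0],[[0,0,-3.9],0],[[0,0,-3.7],0],[[0,0,-3],0],[[0,0,-1.5],0],[[0,0,-0.9],0],[[0,0,-0.4],0],[[0,0,0],0]]' && python3 -m pendant '[[[0,0,0],0],[[0,0,0],0],[[0,0,0],0],[[0,0,0],0],[[0,0,0],0],[[0,0,0],0],[[0,0,0],0]]' 0 12
```

```text
time_s: 20.32
ee_pos: [0.6177, -0.0147, 0.0056]
eef_rot: [3.142, 0.0, 3.026]
force: [-1.0, 0.3, -0.4]
grip_width: 0.0943
grip_force: 0.0
time_s: 20.9
ee_pos: [0.6178, -0.0156, 0.0056]
eef_rot: [-3.142, 0.0, 3.025]
force: [-1.4, -0.8, 0.8]
grip_width: 0.0541
grip_force: 12.0
```

```bash
python3 -m pendant '[[[0,0,1],0],[[0,0,3],0],[[0,0,4],0],[[0,0,2],0],[[-0.6,1.4,0],0],[[-1.8,3.4,0],0.006],[[-1.8,3.4,0],0.006],[[-1.8,3.4,0],0.007],[[-1.8,3.4,0],0.007],[[-1.8,3.4,0],0.007],[[-1.8,3.4,0],0.007],[[-1.8,3.4,0],0.007],[[-1.8,3.4,0],0.007],[[-1.8,3.4,0],0.006],[[0,0,0],0],[[0,0,0],0],[[0,0,0],0]]'
python3 - <<'E'
from h import *
c=shot('wrist','wrist11'); s=shot('top','top11')
cv2.imwrite('pics/m11.png',np.hstack([cv2.resize(c['color'][40:340,165:400,::-1],(470,600),interpolation=3),cv2.resize(s['color'][180:280,112:167,::-1],(330,600),interpolation=3)]))
E
```

```text
time_s: 22.32
ee_pos: [0.4494, 0.3043, 0.1052]
eef_rot: [-3.141, -0.0, 3.085]
force: [0.8, 0.1, -0.6]
grip_width: 0.0538
grip_force: 12.0
```

View pics/m11.png

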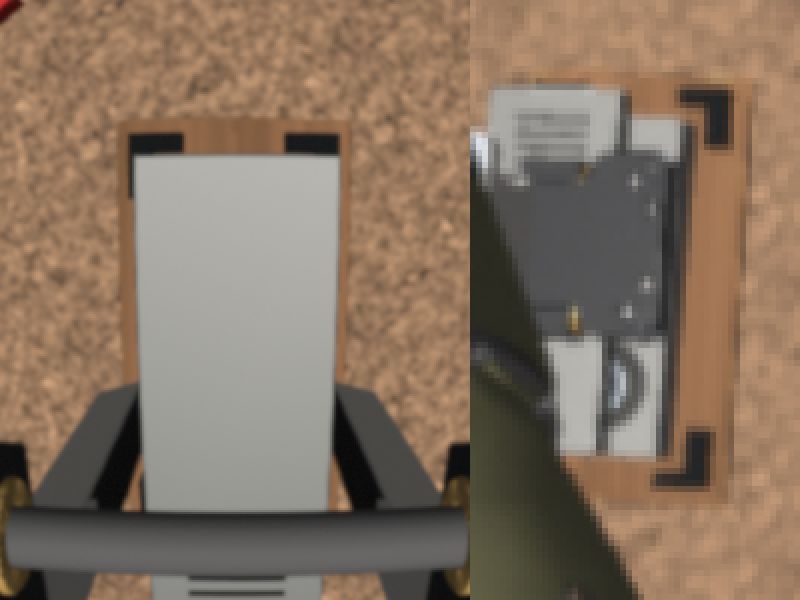

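The cover hangs level above the handset, near edge at crop (133..340,154). I'll check it against the handset.

```bash
python3 - <<'E'
from h import *
a,b=[atz('wrist11',165+u/2,40+v/2,.1156) for u,v in((133,155),(340,153))]; print(a,b,(a+b)/2+.075*np.array([np.cos(-.056),np.sin(-.056),0]))
E
```

```text
[0.37288039 0.28145533 0.1156    ] [0.37538337 0.33490189 0.1156    ] [0.44901431 0.30398081 0.1156    ]
```

```bash
python3 -m pendant '[[[0,0,-1.5],0],[[0,0,-2],0],[[0,0,-1.5],0],[[0,0,-0.8],0],[[0,0,-0.5],0],[[0,0,-0.3],0],[[0,0,-0.15],0],[[0,0,0],0],[[0,0,0],0]]' && python3 -m pendant '[[[0,0,0],0],[[0,0,0],0],[[0,0,0],0],[[0,0,0],0],[[0,0,0],0],[[0,0,0],0]]' 1 && python3 -m pendant '[[[0,0,2],0],[[0,0,3],0],[[0,0,4],0],[[0,0,4],0],[[0,0,4],0],[[0,0,0],0],[[0,0,0],0],[[0,0,0],0],[[0,0,0],0]]'
python3 - <<'E'
from h import *
c=shot('wrist','wrist12'); s=shot('scene','scene12')
cv2.imwrite('pics/m12.png',np.hstack([cv2.resize(c['color'][70:270,210:360,::-1],(450,600),interpolation=3),cv2.resize(s['color'][70:170,320:378,::-1],(348,600),interpolation=3)]))
E
```

```text
time_s: 23.17
ee_pos: [0.45, 0.3046, 0.0386]
eef_rot: [3.141, 0.001, 3.085]
force: [0.3, -0.6, -0.9]
grip_width: 0.054
grip_force: 12.0
time_s: 23.67
ee_pos: [0.4497, 0.3046, 0.038]
eef_rot: [3.142, 0.0, 3.085]
force: [0.1, -0.9, -0.4]
grip_width: 0.0903
grip_force: 0.0
time_s: 24.42
ee_pos: [0.4491, 0.3042, 0.2063]
eef_rot: [-3.14, -0.002, 3.085]
force: [0.5, -0.5, 0.4]
grip_width: 0.0943
grip_force: 0.0
```

View pics/m12.png

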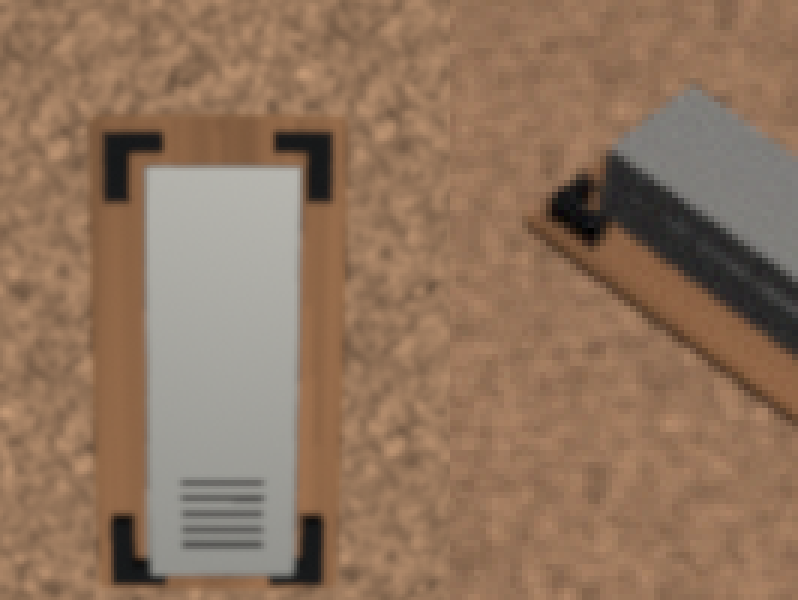

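The cover (crop corners (146,168), (302,168), (297,575), (150,575)) sits flush and straight on the handset. The side view shows it level, with no gap. Handing in.

```bash
python3 -c "
from station import ctrl
print(ctrl.hand_in())"
```

```text
the job is handed in; nothing more can be done
None
```

The handset is back together on the rest: body, capsule, battery and cover went on in order, the cover looked flush in the last pictures, and I handed the job in at about 24.5 s; no verdict came back.

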